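# Empty the blue tumbler drum into its catch tray

### The job

Two hand-cranked tumbler drums stand on the worktop. Turn the blue-ended drum by its crank handle, over the top and towards you, until its open side port faces straight down and the purple-capped vial has dropped out into the catch tray under that drum; leave the drum like that and let go. Do not turn the orange-ended drum.

Things in the scene. Friction and masses are not known exactly. Their poses are not given: they have to be found in the camera images.
- blue_drum (a joint): Angle (rad) of the blue-ended drum's side port from straight down: 0 = down, positive = swung up on the stand's front (-x, nearer the robot). Starts at 1.7 to 2.1; stops at -0.2 and 2.4. Turning the crank over the top towards the robot lowers it. Bearing rub (2 to 3 N at the handle) holds it anywhere; no spring. Clear drum 86 mm across, 76 long inside; port 49 mm wide over the full length.
- blue_handle (a point): Middle of the blue-ended drum's crank handle: a black round pin, 14 mm diameter, 44 mm long, parallel to the axis, on a steel arm at its inner end, free at its outer; it turns within the grip. It runs on a 65 mm radius about the axis, 90 mm to the hub's -y. At joint q it stands 30 deg + q above the level line from the axis to -x: starts on the far side past the top, ends on the near side.
- blue_hub (a point): Centre of the blue-ended drum, on its axis, 100 mm above the worktop. Axes of the fixed white stand (150 x 132 mm): y along the drum's axis, crank at -y; z up; -x its front. Side posts reach 60 mm either side in y and 20 mm above here. The steel catch tray under the drum is 122 (x) x 86 mm (y) inside, centred; padded floor 86 mm below here, rim 68 mm below. Blue end plates 92 mm across.
- purple_vial_center (a point): Middle of the glass vial with the purple cap, 29 mm diameter, 61 mm long, 40 g, lying along the axis inside the blue-ended drum. It falls out through the port by itself when that comes to face down.
- orange_handle (a point): Middle of the crank handle of the orange-ended drum, a second tumbler of the same build with a grey-capped vial in it. It is not to be turned.

How it is judged:
At the end, for the whole second after the job is handed in: The port of the blue-ended drum faces straight down within 15 degrees either way, and the purple-capped vial lies in the catch tray under that drum (its middle at least 55 mm below the drum's axis and inside the tray's walls) (value of joint blue_drum between -0.27 and 0.27 rad and z of purple_vial_center in the frame of blue_hub below -0.055 m and x of purple_vial_center in the frame of blue_hub between -0.061 and 0.061 m and y of purple_vial_center in the frame of blue_hub between -0.043 and 0.043 m); the robot touches nothing.
It fails at once if the orange-ended drum is turned (its handle moves by more than 30 mm) (distance of orange_handle from where it was at the start of the episode above 0.03 m).
It also fails if it takes over 35 s, if anything falls off the work surface, if the arm or the gripper's body presses on something with over 40 N, if the wrist force passes 120 N, or if a joint passes its speed limit or range.

### The arm

A 6-joint arm with a two-finger parallel gripper is mounted at the origin on a cart in front of the work surface, level with it; the furniture and walls round the work are solid. World frame = base frame: x ahead of the robot, y to its left, z up, the work surface at z = 0. Lengths are in m, angles in rad, forces in N, time in s.
With the tool pointing down it reaches from about 0.35 to 0.875 m from the base axis. Payload 4.2 kg.
Tool frame: the origin (TCP) lies midway between the tips of the shut fingers; the grasp point (between the pads) lies bot.grip_point_offset behind it (bot.grip_point_offset is the distance from the TCP to the grasp point, in m); z points along the fingers, y is the direction in which the jaws open and shut (so a half turn about z gives the same grasp; the last joint's range is limited). The gripper opens to 85 mm and grips with 20 to 120 N. Pads are 22 mm wide; open, the fingers measure 114 mm over their backs; the gripper's body (76 mm by 85 mm) begins 54 mm behind the grasp point. The pads swing forward as they close: fully open they stand 13 mm farther back than shut.
Start: joints at [-0.948, 0.385, 0.008, 0, -1.194, -0.259], TCP at [0.222, -0.584, 0.231] pointing down, gripper open.
Joint ranges: [-3.14, 3.14], [-1.21, 2.06], [-1.07, 1.41], [-3.16, 2.05], [-2.99, -0.16], [-3.1, 3.1]. Speed limits (rad/s): [2.79, 2.79, 3.14, 3.14, 3.14, 3.14].

### API

Orientations are given as a rotation vector (axis times angle).
In Python, from plant import bot gives the robot as it stands. The module is installed in compiled form; this text tells all that it offers. Calls block until the motion is done:
- bot.goto(position, orientation): joint-space move of the TCP to a pose.
- bot.move_straight(position, rotation=None, rate=0.15, stop_force=None): straight line of the TCP; rotation=None keeps the orientation; rate is the mean speed in m/s. With stop_force (N) it stops when the force on the tool has changed by that much, and returns True; else False.
- bot.move_j(angles): joint-space move.
- bot.gripper_to(opening, f_grip=None): finger opening in m; f_grip is the grip in N (None keeps the last); returns when the fingers have stopped.
- bot.dwell(seconds).
- bot.ik(position, orientation): joint angles nearest the present ones, or None.
- bot.read_state(): the state.
- bot.grab_frame(name): name is "side" or "top"; returns (picture, depth): 384x512x3 uint8, red, green, blue; 384x512 float32, m along the optical axis (not along the pixel's ray), 0 where there is no reading.
- bot.get_calibration(name): a dict with "K" (3x3 intrinsics, pixels), "position" and "rotation" of the camera in the world. Camera axes: x right, y up, looking along -z (the intrinsics and any distortion apply to the point x, -y, -z); pixel columns grow to the right and rows downward; lengths in m; the calibration is good to about 2 mm. A picture is of the moment at which its call begins. get_calibration takes no time and is no camera call.
A pose or a line that the arm cannot do raises bot.PlanningError and nothing moves.
- bot.job_done(): hands the job in, once; it reports no verdict.
Trained networks look in the newest picture that a camera, given by its name, has taken for a name from the list of things; names that differ only in an ending like _2 or _b are one class to them, and where a whole thing is asked for, a point or a joint stands for the part that bears it (a point fixed in the world has none). Each returns a list of dicts, best first, with "confidence" (0 to 1); they miss things now and then, are a little off and sometimes report something else, mostly with a low value. They report only what shows in the picture. A call takes as long as a camera call.
- bot.search_frame(camera, name): "uv" ([column, row] in pixels, amid what is visible of it).
The state is a dict: "clock": time; "qpos": joint angles; "dq": joint speeds; "joint_efforts": joint torques, N m; "position": TCP position; "tcp_rot": TCP orientation; "ft_force": force on the tool from outside, world axes, zero at the start; "wrist_torque": the same for the moment, N m; "grip_width": finger opening in m.
Only numpy, scipy, OpenCV 4.12 (cv2) and the standard library are available. Lean on these libraries where they do the work, as an engineer would, in place of code of your own. Each camera call takes 0.05 s, during which the arm holds its last target.

## Working session

There is one attempt and no reset: what is moved stays moved. The work goes in short steps, each a Python script; the robot and the scene stay as the last script left them, time stands still between calls to the robot, and variables do not carry over. Pictures are saved under pics/ and viewed, and the job is handed in when it is done.

```bash
mkdir -p pics
cat > h.py <<'E'
from plant import bot
import numpy as np, cv2
def grab(cam,name):
    im,d=bot.grab_frame(cam); cv2.imwrite(f'pics/{name}.png',im[:,:,::-1]); np.save(f'pics/{name}.npy',d); return im,d
def unproj(cam,u,v,z):
    c=bot.get_calibration(cam);K=np.array(c['K']);R=np.array(c['rotation'])
    if R.ndim==1: R=cv2.Rodrigues(R)[0]
    p=np.array([(u-K[0,2])/K[0,0]*z,-(v-K[1,2])/K[1,1]*z,-z])
    return R@p+np.array(c['position'])
E
python3 - <<'E'
from h import *
for cam in ['top','side']:
    c=bot.get_calibration(cam);print(c)
    im,d=grab(cam,cam+'0')
    for n in ['blue_handle','blue_hub','purple_vial_center','orange_handle','blue_drum']:
        r=bot.search_frame(cam,n)
        for x in r[:3]:
            u,v=x['uv'];z=d[int(round(v)),int(round(u))]
            print(cam,n,x,z,unproj(cam,u,v,z).round(3))
s=bot.read_state();print(s['clock'],s['tcp_rot'],s['position'],bot.grip_point_offset,s['grip_width'])
E
```

```text
{'K': array([[452.64122798,   0.        , 254.11988679],
       [  0.        , 452.64122798, 190.8175648 ],
       [  0.        ,   0.        ,   1.        ]]), 'position': array([ 0.33492348, -0.11733164,  1.07009386]), 'rotation': array([ 0.13803014, -0.12483237, -1.55102596])}
top blue_handle {'uv': [305.2, 202.3], 'confidence': 0.6} 0.93559945 [ 0.469 -0.214  0.143]
top blue_hub {'uv': [298.8, 205.4], 'confidence': 0.83} 0.93770397 [ 0.463 -0.201  0.14 ]
top orange_handle {'uv': [146.3, 148.5], 'confidence': 0.92} 0.9533573 [0.578 0.12  0.147]
top blue_drum {'uv': [308.0, 201.4], 'confidence': 0.68} 0.9354407 [ 0.471 -0.22   0.143]
{'K': array([[417.8269286 ,   0.        , 255.02054263],
       [  0.        , 417.8269286 , 195.37020931],
       [  0.        ,   0.        ,   1.        ]]), 'position': array([0.11985177, 0.51326227, 0.84045674]), 'rotation': array([ 0.29986218, -1.02037715, -2.43394815])}
side blue_handle {'uv': [284.8, 178.6], 'confidence': 0.57} 1.0467663 [ 0.462 -0.189  0.139]
side blue_hub {'uv': [286.3, 201.6], 'confidence': 0.68} 1.0540437 [ 0.441 -0.161  0.092]
side purple_vial_center {'uv': [286.7, 190.1], 'confidence': 0.52} 1.1012582 [ 0.465 -0.21   0.081]
side orange_handle {'uv': [171.9, 253.2], 'confidence': 0.6} 0.89011073 [0.563 0.135 0.134]
side blue_drum {'uv': [290.4, 178.1], 'confidence': 0.85} 1.0505998 [ 0.451 -0.2    0.137]
0.6 [-5.68286878e-01  3.08968972e+00 -6.67786583e-05] [ 0.22244289 -0.58406054  0.23132362] 0.0187 0.08541040792533204
```

View pics/top0.png

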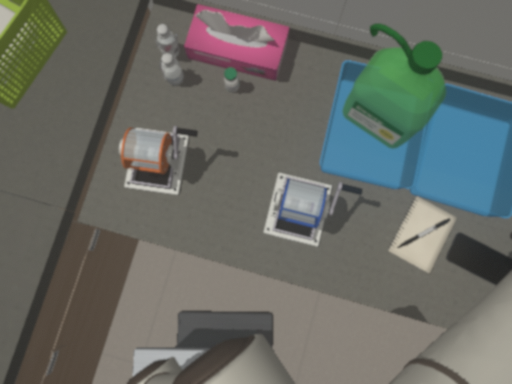

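View pics/side0.png

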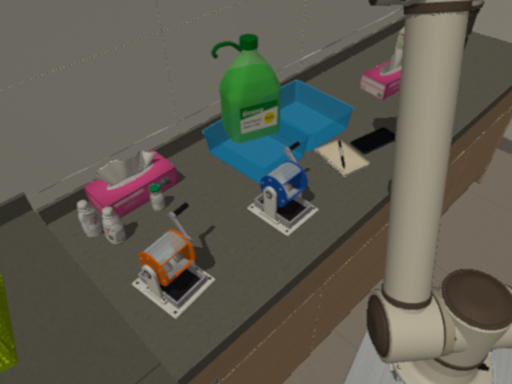

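The top view shows the blue drum at about (302,202), with its crank handle at about (351,188) to image right. The orange drum is at about (147,150), with its handle at about (186,132). The green jug and blue bin are beyond the blue drum's handle. Next I'll zoom in to get exact geometry.

Run:
```python
from h import *
im=cv2.imread('pics/top0.png');c=im[150:260,250:400];cv2.imwrite('pics/top0z.png',cv2.resize(c,None,fx=5,fy=5,interpolation=cv2.INTER_CUBIC))
im=cv2.imread('pics/side0.png');c=im[125:240,235:335];cv2.imwrite('pics/side0z.png',cv2.resize(c,None,fx=5,fy=5,interpolation=cv2.INTER_CUBIC))
d=np.load('pics/top0.npy')
# points: project all, list z map around
for v in range(180,198,2): print(v,[ (u,unproj('top',u,v,d[v,u]).round(3).tolist()) for u in range(334,366,5)])
```

```text
180 [(334, [0.545, -0.298, 0.001]), (339, [0.546, -0.311, -0.001]), (344, [0.546, -0.323, -0.001]), (349, [0.546, -0.334, 0.002]), (354, [0.546, -0.347, -0.0]), (359, [0.543, -0.355, 0.015]), (364, [0.539, -0.362, 0.035])]
182 [(334, [0.541, -0.299, -0.003]), (339, [0.512, -0.284, 0.147]), (344, [0.54, -0.322, 0.003]), (349, [0.541, -0.334, -0.001]), (354, [0.541, -0.347, -0.001]), (359, [0.542, -0.359, -0.002]), (364, [0.541, -0.37, 0.001])]
184 [(334, [0.536, -0.298, 0.0]), (339, [0.506, -0.282, 0.157]), (344, [0.507, -0.293, 0.152]), (349, [0.536, -0.334, 0.002]), (354, [0.536, -0.346, 0.0]), (359, [0.537, -0.359, -0.001]), (364, [0.335, -0.117, 1.07])]
186 [(334, [0.53, -0.298, 0.002]), (339, [0.503, -0.283, 0.153]), (344, [0.503, -0.293, 0.154]), (349, [0.503, -0.303, 0.152]), (354, [0.504, -0.314, 0.149]), (359, [0.532, -0.358, -0.001]), (364, [0.531, -0.369, 0.004])]
188 [(334, [0.526, -0.298, -0.001]), (339, [0.499, -0.283, 0.152]), (344, [0.499, -0.293, 0.152]), (349, [0.499, -0.303, 0.156]), (354, [0.499, -0.313, 0.155]), (359, [0.499, -0.323, 0.155]), (364, [0.527, -0.37, 
[... 194 characters left out ...]
, (364, [0.522, -0.369, 0.002])]
192 [(334, [0.516, -0.298, 0.002]), (339, [0.492, -0.285, 0.141]), (344, [0.516, -0.322, 0.001]), (349, [0.517, -0.334, -0.001]), (354, [0.492, -0.314, 0.148]), (359, [0.492, -0.324, 0.148]), (364, [0.518, -0.37, -0.003])]
194 [(334, [0.511, -0.297, 0.003]), (339, [0.512, -0.31, -0.001]), (344, [0.511, -0.321, 0.003]), (349, [0.511, -0.333, 0.005]), (354, [0.512, -0.346, -0.001]), (359, [0.512, -0.357, 0.001]), (364, [0.512, -0.369, 0.005])]
196 [(334, [0.507, -0.299, -0.004]), (339, [0.507, -0.31, -0.003]), (344, [0.507, -0.322, 0.001]), (349, [0.507, -0.333, 0.002]), (354, [0.507, -0.345, 0.002]), (359, [0.507, -0.358, -0.0]), (364, [0.508, -0.37, -0.002])]
```

View pics/top0z.png

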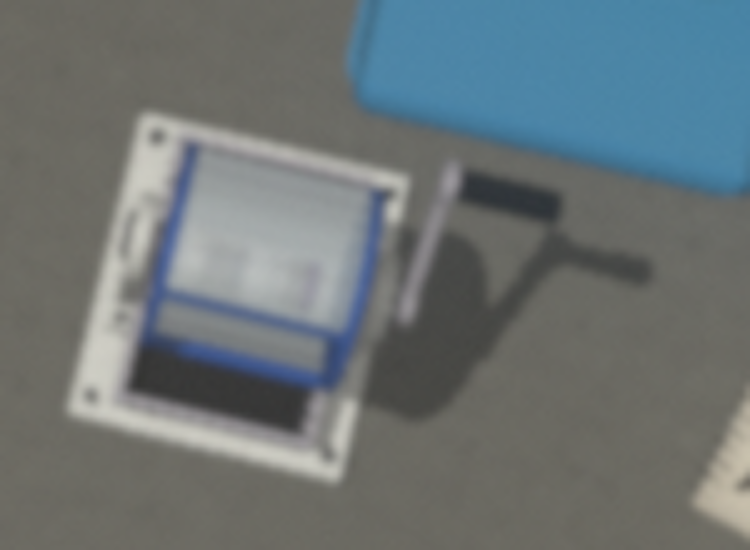

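View pics/side0z.png

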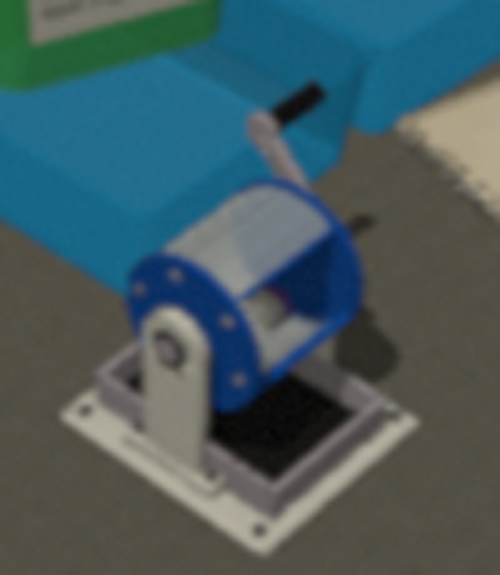

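The zooms show the handle from about (342,187) to (361,192) in the top picture, past the top on the far side. The four base-plate corners and the port on the near side are clear. I'll compute the stand frame from the corners.

Run:
```python
from h import *
d=np.load('pics/top0.npy')
cs=[(143,112),(410,177),(340,482),(67,412)]
def onz(cam,u,v,zw):
    a=unproj(cam,u,v,0.5);b=unproj(cam,u,v,1.0);return a+(zw-a[2])/(b[2]-a[2])*(b-a)
P=[onz('top',250+(x-.0)/5-.4,150+y/5-.4,0.006) for x,y in cs]
P=np.array(P);print(P.round(4));C=P.mean(0);print('C',C)
print([np.linalg.norm(P[i]-P[(i+1)%4]).round(4) for i in range(4)])
ex=(P[0]-P[3]+P[1]-P[2]);ey=(P[0]-P[1]+P[3]-P[2]);ax=np.arctan2(ex[1],ex[0]);ay=np.arctan2(ey[1],ey[0])-np.pi/2
print('yaw',ax,ay)
yaw=(ax+ay)/2
R=np.array([[np.cos(yaw),-np.sin(yaw),0],[np.sin(yaw),np.cos(yaw),0],[0,0,1]])
hub=np.array([C[0],C[1],0.1])
im=cv2.imread('pics/top0.png')
q=[]
for v in range(180,200):
    for u in range(336,366):
        p=unproj('top',u,v,d[v,u]); 
        if .1<p[2]<.2 and im[v,u].max()<70: q.append(R.T@(p-hub))
q=np.array(q);print('handle pts local',q.mean(0),q.min(0),q.max(0),np.median(q,0))
# side view handle too
d=np.load('pics/side0.npy');im=cv2.imread('pics/side0.png');q=[]
for v in range(138,156):
    for u in range(284,304):
        p=unproj('side',u,v,d[v,u]); l=R.T@(p-hub)
        if .1<p[2]<.2 and im[v,u].max()<60 and abs(l[0])<.1 and -.13<l[1]<-.05: q.append(l)
q=np.array(q);print('side',len(q));print(q.mean(0),q.min(0),q.max(0)) if len(q) else 0
# drum cylinder check from side & top: blue end plate etc.
for cam in['top','side']:
    d=np.load(f'pics/{cam}0.npy');H,W=d.shape;vv,uu=np.mgrid[:H,:W]
    L=np.array([R.T@(unproj(cam,u,v,d[v,u])-hub) for v in range(120,260) for u in range(230,350)])
    m=(abs(L[:,1])<.045)&(L[:,2]>.0)&(L[:,2]<.07)&(abs(L[:,0])<.07)
    r=np.hypot(L[m,0],L[m,2]);A=np.c_[2*L[m][:,[0,2]],np.ones(m.sum())]
    mm=(r>.038)&(r<.052);A=A[mm];s=np.linalg.lstsq(A,(L[m][mm][:,[0,2]]**2).sum(1),rcond=None)[0];print(cam,'axis off',s[:2],np.sqrt(s[2]+s[0]**2+s[1]**2))
    b=(L[:,2]>.035)&(L[:,2]<.05)&(abs(L[:,0])<.03); print('y range',L[b][:,1].min(),L[b][:,1].max(), 'ztop',L[m][:,2].max())
```

```text
[[ 0.5617 -0.1639  0.006 ]
 [ 0.5319 -0.2915  0.006 ]
 [ 0.3867 -0.2571  0.006 ]
 [ 0.4173 -0.1293  0.006 ]]
C [ 0.47440238 -0.21047586  0.006     ]
[np.float64(0.1311), np.float64(0.1493), np.float64(0.1314), np.float64(0.1485)]
yaw -0.23378987209940155 -0.23222047703898285
handle pts local [ 0.04473169 -0.09063294  0.05173657] [ 0.03948299 -0.10951791  0.04414689] [ 0.0502814  -0.07169676  0.05663648] [ 0.04462604 -0.0907055   0.05182888]
side 43
[ 0.04407403 -0.09137046  0.04989151] [ 0.03939559 -0.10896225  0.04417685] [ 0.05041608 -0.07322286  0.05417231]Traceback (most recent call last):
  File "<stdin>", line 31, in <module>
  File "h.py", line 6, in unproj
    c=bot.get_calibration(cam);K=np.array(c['K']);R=np.array(c['rotation'])
ValueError: time passes only in moves, steps and waits
```

```bash
cat >> h.py <<'E'
yaw=-0.233; c_,s_=np.cos(yaw),np.sin(yaw)
Rs=np.array([[c_,-s_,0],[s_,c_,0],[0,0,1]]); hub=np.array([.4744,-.2105,.1])
from scipy.spatial.transform import Rotation as Ro
def rot(flip=1):
    ty=flip*Rs[:,0]; tz=np.array([0,0,-1.]); tx=np.cross(ty,tz)
    return Ro.from_matrix(np.c_[tx,ty,tz]).as_rotvec()
def tcp(q,dz=0,r=.065,yl=-.092):
    th=np.pi/6+q
    return hub+Rs@np.array([-r*np.cos(th),yl,r*np.sin(th)+dz])-np.array([0,0,bot.grip_point_offset])
E
python3 - <<'E'
from h import *
for f in(1,-1):
    for q in(1.82,1,0):
        for dz in (0,.1):
            j=bot.ik(tcp(q,dz),rot(f)); print(f,q,dz,tcp(q,dz).round(3),None if j is None else np.round(j,2))
d=np.load('pics/top0.npy')
print('bin rim z',[(u,v,unproj('top',u,v,d[v,u])[2].round(3)) for u,v in [(330,165),(322,168),(328,140),(345,180),(360,183),(400,190),(350,65)]])
E
```

```text
1 1.82 0 [ 0.497 -0.31   0.128] [-0.28  0.41 -0.23  0.   -0.93 -3.09]
1 1.82 0.1 [ 0.497 -0.31   0.228] [-0.28  0.32 -0.1   0.   -1.15 -3.09]
1 1 0 [ 0.45  -0.299  0.146] [-0.29  0.32 -0.32  0.   -0.93 -3.09]
1 1 0.1 [ 0.45  -0.299  0.246] [-0.29  0.23 -0.18  0.   -1.16 -3.09]
1 0 0 [ 0.398 -0.287  0.114] [-0.29  0.29 -0.48  0.   -0.81 -3.08]
1 0 0.1 [ 0.398 -0.287  0.214] [-0.29  0.17 -0.34  0.   -1.06 -3.08]
-1 1.82 0 [ 0.497 -0.31   0.128] [-0.28  0.41 -0.23  0.   -0.93  0.05]
-1 1.82 0.1 [ 0.497 -0.31   0.228] [-0.28  0.32 -0.1   0.   -1.15  0.05]
-1 1 0 [ 0.45  -0.299  0.146] [-0.29  0.32 -0.32  0.   -0.93  0.05]
-1 1 0.1 [ 0.45  -0.299  0.246] [-0.29  0.23 -0.18  0.   -1.16  0.05]
-1 0 0 [ 0.398 -0.287  0.114] [-0.29  0.29 -0.48  0.   -0.81  0.06]
-1 0 0.1 [ 0.398 -0.287  0.214] [-0.29  0.17 -0.34  0.   -1.06  0.06]
bin rim z [(330, 165, np.float64(0.002)), (322, 168, np.float64(0.05)), (328, 140, np.float64(0.002)), (345, 180, np.float64(0.001)), (360, 183, np.float64(-0.001)), (400, 190, np.float64(0.003)), (350, 65, np.float64(0.072))]
```

Run:
```python
from h import *
bot.goto(tcp(1.82,.09),rot(-1))
bot.gripper_to(.055)
print(bot.read_state()['clock'],bot.move_straight(tcp(1.82,0),rate=.1,stop_force=8))
bot.gripper_to(0,30)
s=bot.read_state();print(s['clock'],s['position'],s['grip_width'],s['ft_force'])
im,d=grab('side','s1');grab('top','t1')
for n in('s1','t1'):
    im=cv2.imread(f'pics/{n}.png');c=im[100:260,220:400];cv2.imwrite(f'pics/{n}z.png',cv2.resize(c,None,fx=4,fy=3.6,interpolation=cv2.INTER_CUBIC))
```

```text
2.45 False
3.95 [ 0.49836562 -0.3107772   0.12862042] 0.012917575789772583 [ 2.12866328 -1.12219795  0.99876627]
```

View pics/s1z.png

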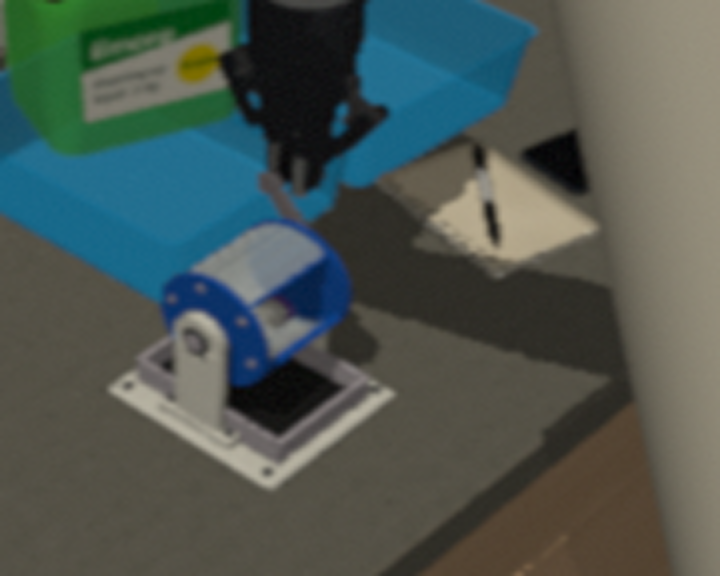

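The zoomed side view shows the fingers closed on the crank pin at about (295,170), and the grip width of 13 mm matches the pin. I'll turn it along the arc while watching the wrist force.

Run:
```python
from h import *
for q in np.linspace(1.82,0.0,14)[1:]:
    st=bot.move_straight(tcp(q),rate=.04,stop_force=30)
    s=bot.read_state();print(round(q,2),st,round(s['clock'],2),(s['position']-tcp(q)).round(4),s['ft_force'].round(1),round(s['grip_width'],4))
    if st or s['grip_width']<.009: print('STOP');break
grab('side','s2');grab('top','t2')
for n in('s2','t2'):
    im=cv2.imread(f'pics/{n}.png');c=im[100:260,220:400];cv2.imwrite(f'pics/{n}z.png',cv2.resize(c,None,fx=4,fy=3.6,interpolation=cv2.INTER_CUBIC))
```

```text
1.68 False 4.42 [ 0.0019 -0.0005  0.0009] [ 5.1 -0.8  1.7] 0.0131
1.54 False 4.8 [ 0.0027 -0.0007  0.0017] [ 5.2 -0.6  3.8] 0.0131
1.4 False 5.17 [ 0.0036 -0.001   0.0024] [6.1 0.3 5.8] 0.0129
1.26 False 5.55 [ 0.0046 -0.0012  0.0034] [8.  0.4 8.3] 0.0125
1.12 False 5.92 [ 0.0049 -0.0014  0.004 ] [ 7.1  0.3 10.8] 0.0129
0.98 False 6.3 [ 0.004  -0.0012  0.0037] [6.3 0.4 9.9] 0.0127
0.84 False 6.67 [ 0.0027 -0.0009  0.0028] [3.8 2.  9.5] 0.0129
0.7 False 7.05 [ 0.0017 -0.0006  0.0018] [3.9 1.3 6.4] 0.0127
0.56 False 7.42 [ 0.0013 -0.0005  0.0011] [ 3.9 -0.4  5.5] 0.0126
0.42 False 7.8 [ 0.0008 -0.0003  0.0003] [ 5.6 -1.3  2.8] 0.0125
0.28 False 8.18 [ 0.0007 -0.0003  0.    ] [ 6.8 -1.8  0.8] 0.0132
0.14 False 8.55 [ 0.0008 -0.0003 -0.0001] [ 5.1 -1.5 -0.1] 0.013
0.0 False 8.93 [ 0.0009 -0.0004 -0.    ] [ 5.6 -2.5  0. ] 0.0129
```

View pics/s2z.png

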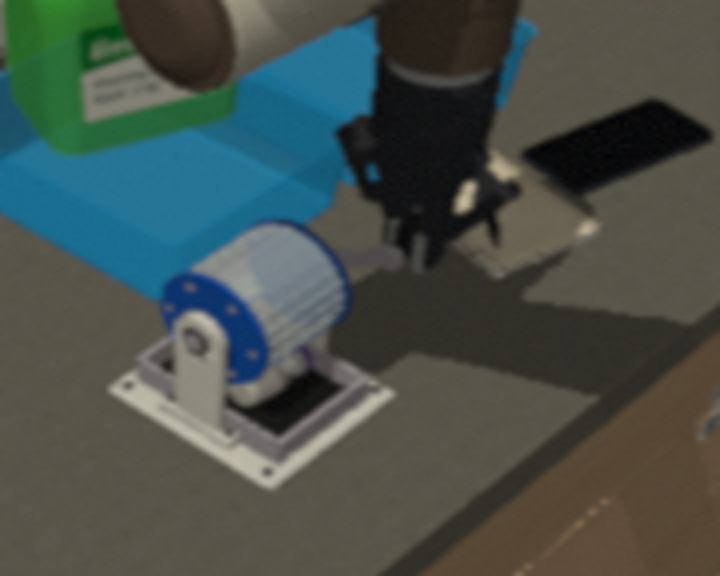

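The side view shows the crank on the near side and the port turned down. The vial is in the tray at about zoomed (285,380). I'll let go, back off and check.

Run:
```python
from h import *
bot.dwell(.3)
bot.gripper_to(.045)
s=bot.read_state();p=np.array(s['position'])
bot.move_straight(p+[0,0,.09],rate=.08)
bot.move_straight(p+Rs@np.array([0,-.15,.12]),rate=.15)
bot.dwell(.5)
s=bot.read_state();print(s['clock'],s['ft_force'],s['position'])
for cam in('side','top'):
    n=cam+'3';im,d=grab(cam,n)
    for k in('purple_vial_center','blue_handle','orange_handle'):
        for x in bot.search_frame(cam,k)[:2]:
            u,v=x['uv'];w=unproj(cam,u,v,d[int(round(v)),int(round(u))]);print(cam,k,x,(Rs.T@(w-hub)).round(3),w.round(3))
    im=cv2.imread(f'pics/{n}.png');c=im[130:260,235:385];cv2.imwrite(f'pics/{n}z.png',cv2.resize(c,None,fx=4.5,fy=4.5,interpolation=cv2.INTER_CUBIC))
    q=[]
    C=None
    for v in range(150,230):
        for u in range(290,370):
            if im[v,u].max()<60:
                l=Rs.T@(unproj(cam,u,v,d[v,u])-hub) if d[v,u]>0 else np.zeros(3)
                if abs(l[0])<.09 and -.115<l[1]<-.07 and 0<l[2]<.09: q.append(l)
    if q: print(cam,'handle',len(q),np.mean(q,0).round(4))
```

```text
12.6667 [-0.44387739 -0.35967943 -0.9084693 ] [ 0.36259185 -0.43250184  0.23322409]
side purple_vial_center {'uv': [287.2, 206.5], 'confidence': 0.41} [-0.019  0.004 -0.07 ] [ 0.457 -0.202  0.03 ]
side blue_handle {'uv': [284.9, 179.5], 'confidence': 0.91} [-0.02   0.021  0.04 ] [ 0.46  -0.186  0.14 ]
side orange_handle {'uv': [171.3, 249.7], 'confidence': 0.88} [0.012 0.353 0.038] [0.567 0.13  0.138]
side orange_handle {'uv': [289.1, 178.8], 'confidence': 0.54} [-0.022  0.007  0.035] [ 0.454 -0.198  0.135]
side handle 52 [-0.0572 -0.0914  0.0368]
top blue_handle {'uv': [303.7, 204.1], 'confidence': 0.92} [-0.009 -0.002  0.045] [ 0.465 -0.211  0.145]
top orange_handle {'uv': [149.8, 150.2], 'confidence': 0.92} [0.024 0.339 0.042] [0.576 0.114 0.142]
```

```bash
ls pics
```

```text
s1.npy
s1.png
s1z.png
s2.npy
s2.png
s2z.png
side0.npy
side0.png
side0z.png
side3.npy
side3.png
side3z.png
t1.npy
t1.png
t1z.png
t2.npy
t2.png
t2z.png
top0.npy
top0.png
top0z.png
top3.npy
top3.png
top3z.png
```

View pics/side3z.png

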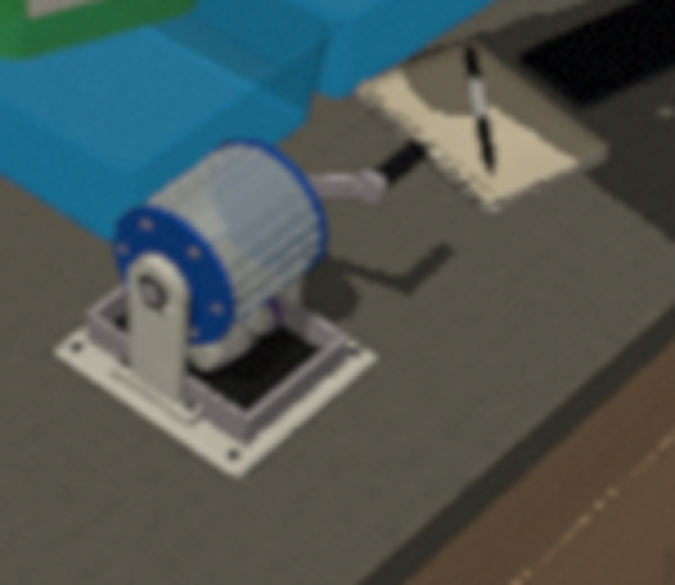

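View pics/top3z.png

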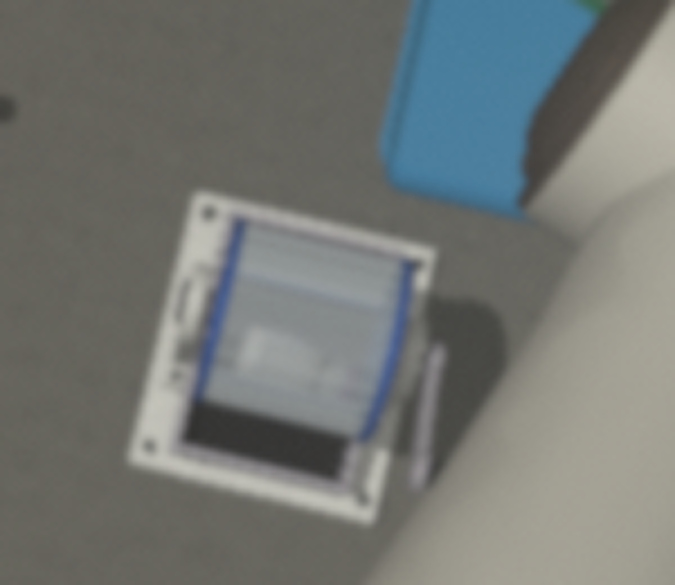

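Run:
```python
from h import *
d=np.load('pics/side3.npy');q=[];im=cv2.imread('pics/side3.png')
for v in range(190,216):
    for u in range(270,304):
        l=Rs.T@(unproj('side',u,v,d[v,u])-hub)
        if -.084<l[2]<-.045 and abs(l[0])<.055 and abs(l[1])<.04: q.append(l)
q=np.array(q);print(len(q),q.mean(0),np.percentile(q,[3,50,97],axis=0).round(3))
for n in('side0','side3'):
    m=cv2.imread(f'pics/{n}.png')[195:290,120:220].astype(int); 
    if n=='side0': a=m
print('orange diff',np.abs(a-m).mean(),(np.abs(a-m).max(2)>40).sum())
```

```text
125 [-0.01590887 -0.00275043 -0.07020571] [[-0.022 -0.036 -0.083]
 [-0.017 -0.003 -0.069]
 [ 0.001  0.023 -0.062]]
orange diff 3.215263157894737 0
```

Run:
```python
from h import *
bot.job_done(); print(bot.read_state()['clock'])
```

```text
the job is handed in; nothing more can be done
the job is handed in; nothing more can be done
```

I turned the blue-ended drum over the top towards the robot until its port faced down. The purple-capped vial dropped into the tray, and I let go, backed the arm away and handed the job in at about 13 s. `job_done` gives no verdict, so these are my own last checks:

- **Drum angle:** from the side camera, the handle sits at about x = -57 mm and z = +37 mm (its upper surface) relative to the hub. That puts the port within a few degrees of straight down.
- **Vial:** its visible front surface is about 70 mm below the axis and roughly level, from -36 to +23 mm in y. Allowing for its radius, I put its middle near x = -5 mm, y = -6 mm, z = -71 mm, inside the tray.
- **Orange drum:** there was no significant change in the side picture between start and end.
- **Forces:** the wrist readings printed while turning were about 13 N at most, and near zero after letting go.

**Disagreements:** the vision network's "blue_handle" detections landed on the drum body, so I took the handle position from depth points instead. The top camera's view of the handle was blocked by the arm at the end, so the final angle rests on the side camera alone. The arm also lagged the planned arc by up to about 6 mm partway round, but was within 1 mm at the end.

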